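# Load a bolt through the spring gate of a bolt rail

### The arm

A 7-joint arm with a two-finger parallel gripper is mounted at the origin on a cart in front of the work surface, level with it; the furniture and walls round the work are solid. World frame = base frame: x ahead of the robot, y to its left, z up, the work surface at z = 0. Lengths are in mm, angles in rad, forces in N, time in s.
With the tool pointing down it reaches from about 350 to 900 mm from the base axis. Payload 8.1 kg.
Tool frame: the origin (TCP) lies at the very end of the fingers, on their centre line; the grasp point (between the pads) lies 19 mm behind it (arm.grip_depth is the distance from the TCP to the grasp point, in mm); z points along the fingers, x is the direction in which the jaws open and shut, and the axes are right-handed (so a half turn about z gives the same grasp; the last joint's range is limited). The gripper opens to 92 mm and grips with 3 to 60 N. Pads are 19 mm wide; open, the fingers measure 130 mm over their backs; the gripper's body (75 mm by 190 mm) begins 47 mm behind the grasp point.
Start: joints at [-0.103, 0.434, 0.025, 1.573, -0.012, 1.134, -0.075], TCP at [625.015, -0.027, 187.842] pointing down, gripper open.
Joint ranges: [-2.62, 2.62], [-0.44, 2.09], [-1.27, 1.32], [0.08, 2.57], [-1.32, 4.46], [0.12, 2], [-2.74, 2.74]. Speed limits (rad/s): [2.22, 2.22, 3.01, 3.01, 3.14, 3.14, 3.14].

### API

Orientations are given as a unit quaternion [w, x, y, z].
In Python, from bench import readout, vision, sign_off, arm gives the robot as it stands.
- The arm moves only by the tool arm_command, never from a script. Its argument "motion" is a list of rows, each a list of 3 entries, a list of its own where there are three numbers: the shift along the tool's x, y, z in m, then the turn, a rotation vector about the tool's x, y, z in degrees, then the finger opening in m, from 0 to 0.0918. A call has 1 to 8 rows; each row shifts and turns the commanded pose from where the row before left it, along the tool's axes as they then stand; what a row does not reach is not made up. A row lasts 1/12 s, in which the tool goes at most 41.7 mm and 7.16 degrees, less where a joint would pass 70% of its speed; a pose out of reach is approached as far as the arm can. A call with a gripper value outside its range is refused whole. The fingers move at their own pace and stop on an object; "newtons" is the grip in N (left out, the last holds). Time passes only in rows, so rows that do not move let the fingers close. It gives the time, the measured TCP pose, the force and the opening at its end, in the units of the state.
- readout.observe(): the state, without advancing time (a new reading comes with each control period).
- vision.read_camera(name): name is "scene" or "side" or "wrist"; returns a dict with "img" (420x560x3 uint8, blue, green, red), "vfov" (degrees; the focal length in pixels is half the picture's height over the tangent of half this angle, whatever the lens; pixels are square), "cx", "cy" (the principal point, pixels), "position" and "orientation" of the camera in the world; the wrist camera has in their place "mount" (4x4, takes a point from camera to tool coordinates, whose origin is the TCP and whose axes are the tool frame's). Camera axes: x right, y down, z forward; pixel columns grow to the right and rows downward; lengths in mm; the calibration is good to about 2 mm. A picture is of the moment at which its call begins: read the wrist's pose just before it. There is no depth.
- sign_off(): hands the job in, once; it reports no verdict.
The state is a dict: "time_s": time; "qpos": joint angles; "joint_vel": joint speeds; "joint_efforts": joint torques, N m; "tcp_pos": TCP position; "tool_rot": TCP orientation; "contact_force": force on the tool from outside, world axes, zero at the start; "moment": the same for the moment, N m; "opening": finger opening in mm.
Only numpy, scipy, OpenCV 4.12 (cv2) and the standard library are available. Lean on these libraries where they do the work, as an engineer would, in place of code of your own. Each camera call takes 0.05 s, during which the arm holds its last target. There are 200 camera calls.

### The job

Load the hex bolt into the bolt rail: with its head down on the rail's front apron and its shank upright, slide it along the slot so that the shank pushes the yellow spring gate open and passes it, and the gate swings shut behind it. Then press the bolt home against the stop with a definite push of about 10 N, feeling for the stop's nose since it is set differently each time, and never forcing bolt or rail beyond 20 N. Let go and leave the bolt standing in the slot behind the shut gate, with the nut, tin and spanner left alone.

Things in the scene. Friction and masses are not known exactly. Their poses are not given: they have to be found in the camera images.
- bolt: Loose grey steel hex bolt standing upright on its head, 85 mm tall, about 110 g. Origin at the centre of the head's underside, z up along the shank. Head 10 mm thick, hexagonal: 21 mm across flats, 24 mm across corners; two of the flats face its own +x and -x. Shank round, 15 mm diameter, from 10 to 85 mm above the origin.
- rail: Bolt rail fixed to the bench: blue base plate 225 x 90 x 8 mm with a T-slot on it. Origin on the bench plane below the shut gate, on the slot's centre line; +x runs along the slot in the direction of loading, z up. The plate spans x = -80 to +145 mm; the bolt's head slides on its top, z = 8 mm. Only the stop stands higher than z = 54 mm.
- apron (a point): Spot to set the bolt down, on the plate's top (rail x = -62, y = 0, z = 8 mm): bare apron from x = -80 to -49 mm. Then two steel horns narrow the way from 47 mm at x = -49 mm to the slot at x = -25 mm.
- slot (a point): Point on the slot's floor just inside its mouth (rail x = -20, y = 0, z = 8 mm). From x = -25 mm on the channel for the head is 23.5 mm wide and 12 mm high: it fits only with two flats parallel to the rail's x axis. From x = -20 mm on, lips at z = 20 to 26 mm leave 18.5 mm for the shank, so the head cannot be lifted out.
- gate_pin (a point): Top of the gate's hinge pin, rail x = 0, y = +30, z = 54 mm. The yellow gate is an upright flap 5 mm thick, z = 34 to 52 mm; shut, it crosses the slot to y = -10 mm. Hold the shank above it, with the fingertips at rail z = 58 mm or more (shank top at 93 mm), the fingers on the shank's two sides across the slot.
- stop: Stop: grey bridge fixed over the slot's far end, 18 x 30 mm, to z = 97 mm (black knob to 109 mm); origin on the bench plane at rail x = 126 mm. A steel nose 10 mm wide, z = 36 to 90 mm, sticks out of it toward the gate and meets the shank's far side, between the fingers. How far it sticks out differs each time and is not measured: a bolt touching it has its axis at rail x = 44 to 76 mm.
- gate (a joint): Angle of the yellow spring gate: 0 shut, growing as it swings inward (to rail +x), 1.4 at most; it cannot swing outward. Its spring pushes on the shank with about 2 to 3 N. The shank opens it to about 1.0 rad, and it snaps shut by itself once the bolt's axis is beyond about rail x = 30 mm.
- nut: Loose hexagon nut, 28 x 32 x 13 mm, bystander; origin at the centre of its underside.
- tin: Loose open green tin, 75 mm diameter, 94 mm tall, bystander; origin at the centre of its underside.
- spanner: Loose combination spanner lying flat, 29 x 168 x 7 mm, long along its own y, bystander; origin at the centre of its underside.
There are look-alikes about, which are no part of the job. Several things have the shape of the bolt; the one meant has the colours described above.

How it is judged:
By the outcome, as a careful person would: the job done as asked, in the order asked, and still so for the second after the job is handed in, with the robot touching nothing.
It also fails if it takes over 72 s, if anything falls off the work surface, if the arm or the gripper's body presses on something with over 40 N, if the wrist force passes 120 N, or if a joint passes its speed limit or range.

## Working session

There is one attempt and no reset: what is moved stays moved. The work goes in short steps, Python scripts to look and compute and a tool call to move; the robot and the scene stay as the last step left them, time stands still between calls to the robot, and variables do not carry over. Pictures are saved under pics/ and viewed, about 8 in all and at most 12, crops included, and the job is handed in when it is done.

Besides the shell and the picture viewer there is one more tool, called after ">>>" in YAML: its name, and indented under it one key for each argument. arm_command: Moves the arm, as the interface text tells. Its arguments: {"type":"object","properties":{"motion":{"type":"array"},"newtons":{"type":"number"}},"required":["motion"]}

```bash
mkdir -p pics
cat > h.py <<'E'
import sys,numpy as np,cv2,json
from scipy.spatial.transform import Rotation as R
from bench import readout,vision,arm
def q2R(q): return R.from_quat([q[1],q[2],q[3],q[0]]).as_matrix()
def snap(name,fn):
    s=readout.observe(); c=vision.read_camera(name)
    cv2.imwrite('pics/'+fn+'.png',c['img'])
    if name=='wrist':
        T=np.eye(4);T[:3,:3]=q2R(s['tool_rot']);T[:3,3]=s['tcp_pos'];M=T@np.array(c['mount']);P,Rm=M[:3,3],M[:3,:3]
    else: P,Rm=np.array(c['position']),np.array(c['orientation']); Rm=Rm if Rm.shape==(3,3) else q2R(Rm)
    f=c['img'].shape[0]/2/np.tan(np.radians(c['vfov'])/2)
    np.savez('pics/'+fn+'.npz',P=P,R=Rm,f=f,cx=c['cx'],cy=c['cy'])
    return c
def at(fn,u,v,z):
    d=np.load('pics/'+fn+'.npz');r=d['R']@np.array([(u-d['cx'])/d['f'],(v-d['cy'])/d['f'],1]);return d['P']+r*(z-d['P'][2])/r[2]
def proj(fn,p):
    d=np.load('pics/'+fn+'.npz');q=d['R'].T@(np.array(p)-d['P']);return d['f']*q[:2]/q[2]+[float(d['cx']),float(d['cy'])]
E
python3 - <<'E'
from h import *
for n in('scene','side','wrist'):
    snap(n,n+'0');d=np.load(f'pics/{n}0.npz');print(n,d['P'].round(),d['R'].round(2).tolist(),d['f'])
a=[cv2.imread(f'pics/{n}0.png') for n in('scene','side')]
print(readout.observe()); print(arm.grip_depth)
cv2.imwrite('pics/w2.png',cv2.resize(a[0],(800,600),interpolation=cv2.INTER_CUBIC))
E
```

```text
scene [ 104. -796.  509.] [[0.86, -0.24, 0.45], [-0.51, -0.37, 0.78], [-0.02, -0.9, -0.44]] 390.4511121967876
side [  492. -1210.   928.] [[1.0, -0.02, 0.02], [-0.03, -0.59, 0.81], [-0.0, -0.81, -0.59]] 543.5351532731014
wrist [625.  84. 383.] [[1.0, 0.0, -0.0], [0.0, -0.95, -0.31], [-0.0, 0.31, -0.95]] 367.4919330832165
{'time_s': 0.15, 'qpos': array([-0.10264242,  0.43506731,  0.02499273,  1.57386585, -0.0116134 ,
        1.13399383, -0.07506651]), 'joint_vel': array([ 0.00142714, -0.00304733, -0.00073721, -0.00265074,  0.0003847 ,
        0.00107527,  0.00012017]), 'joint_efforts': array([ 9.13879558e-04, -6.68263149e+01,  9.85680185e-01, -3.14695251e+01,
       -6.03506877e-02,  3.94195947e-02,  8.07748006e-05]), 'tcp_pos': array([ 6.24577224e+02, -3.01321194e-02,  1.87231370e+02]), 'tool_rot': array([ 5.24103778e-05,  9.99999823e-01, -7.53078769e-06, -5.92229646e-04]), 'contact_force': array([ 0.51290534,  0.04858335, -0.13273402]), 'moment': array([-0.01074038,  0.03439003, -0.01203289]), 'opening': 92.25563591757107}
18.8
```

View pics/w2.png

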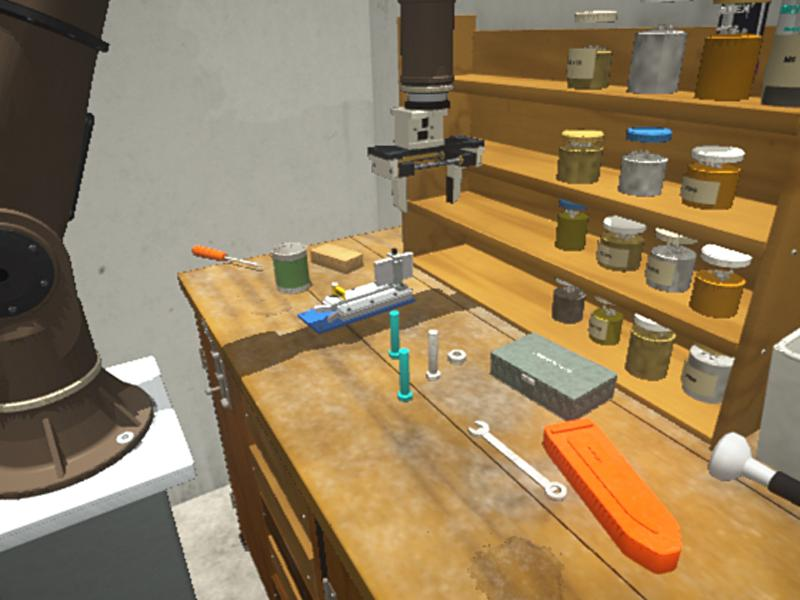

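View pics/side0.png

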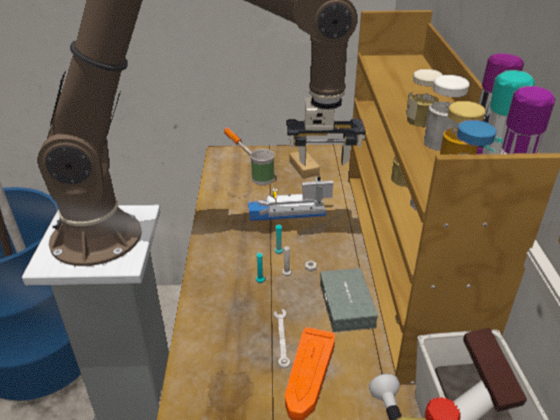

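The scene view shows the grey bolt at about (433,376), two teal look-alikes beside it, and the rail at (300–415, 255–330). The side view shows the bolt base at (287,273), the apron end of the rail at (250,210) and the stop at (318,190).

Run:
```python
from h import *
k=.7
print('bolt base',at('scene0',433*k,376*k,4),at('side0',287,272,4))
print('bolt top',at('scene0',433*k,332*k,85),at('side0',287,248,85))
print('teal',at('side0',278,251,4),at('side0',260,281,4))
print('rail corners',at('scene0',299*k,317*k,8),at('scene0',322*k,330*k,8),at('scene0',414*k,300*k,8))
print('side rail',at('side0',250,217,8),at('side0',325,216,8),at('side0',249,201,8))
print('nut',at('side0',311,266,8),'stop',at('side0',319,183,97))
cv2.imwrite('pics/crop.png',cv2.resize(cv2.imread('pics/scene0.png')[160:300,190:360],(800,659)) [:600])
```

```text
bolt base [ 524.12394253 -171.57038477    4.        ] [ 527.06454861 -162.08842588    4.        ]
bolt top [ 523.98416892 -171.45357952   85.        ] [ 526.92790399 -164.82362828   85.        ]
teal [505.65623762 -76.39587621   4.        ] [ 458.2296581  -193.98281866    4.        ]
rail corners [416.08474791 133.73188545   8.        ] [432.7029212   60.96678198   8.        ] [642.05111052  73.77490723   8.        ]
side rail [427.17902973  77.54604272   8.        ] [645.59609156  75.62695367   8.        ] [422.26085365 161.12343602   8.        ]
nut [ 589.64253024 -145.22402543    8.        ] stop [628.09424049 114.85667827  97.        ]
```

View pics/wrist0.png

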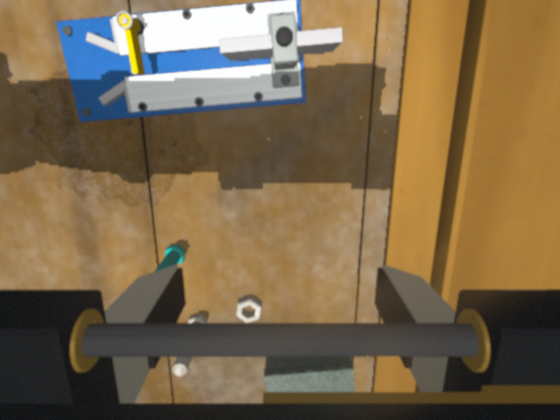

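The wrist view shows the rail plate: apron corners (59,23) and (80,121), the far near-side corner at (304,101), gate pin at (125,19), gate tip at (136,72) and stop knob at (284,36). The bolt stands at (198,320) with its top at (180,370).

Run:
```python
from h import *
w='wrist0'
c=[at(w,*p,8) for p in((59,23),(80,121),(304,101))]
for p in c: print(p)
d=c[2]-c[1];e=c[0]-c[1];print(np.linalg.norm(d),np.linalg.norm(e),np.degrees(np.arctan2(d[1],d[0])),np.degrees(np.arctan2(-e[0],e[1])))
print('pin',at(w,125,19,54),'tip',at(w,136,72,52),'knob',at(w,284,36,109))
print('bolt top',at(w,180,370,85),'base',at(w,198,320,10))
def rail(o,a):
    a=np.radians(a);return lambda x,y,z:[o[0]+x*np.cos(a)-y*np.sin(a),o[1]+x*np.sin(a)+y*np.cos(a),z]
```

```text
[422.43157796 152.6388011    8.        ]
[427.27069148  66.02387267   8.        ]
[648.04077124  85.13914129   8.        ]
221.5960776097699 86.75000200311086 4.9485851634778 3.1977494711034042
pin [500.62688902 147.21856904  54.        ] tip [504.01235099 107.95986342  52.        ] knob [627.40789977 126.63951123 109.        ]
bolt top [ 526.92971208 -166.62244064   85.        ] base [ 529.19527975 -158.8174169    10.        ]
```

>>> arm_command:
  motion:
    - [[-0.014, 0.0285, 0.0103], [0, 0, 0], 0.09]
    - [[-0.014, 0.0285, 0.0103], [0, 0, 0], 0.09]
    - [[-0.014, 0.0285, 0.0103], [0, 0, 0], 0.09]
    - [[-0.014, 0.0285, 0.0103], [0, 0, 0], 0.09]
    - [[-0.014, 0.0285, 0.0103], [0, 0, 0], 0.09]
    - [[-0.014, 0.0285, 0.0103], [0, 0, 0], 0.09]
    - [[-0.014, 0.0285, 0.0103], [0, 0, 0], 0.09]
    - [[0, 0, 0], [0, 0, 0], 0.09]

```text
time_s: 0.82
tcp_pos: [521.8, -206.6, 113.7]
tool_rot: [0.001, 1.0, -0.004, -0.003]
contact_force: [-0.5, -1.3, 0.0]
opening: 90.0
```

Run:
```python
from h import *
c=snap('wrist','w1'); s=readout.observe();print(s['tcp_pos'],s['tool_rot'],s['time_s'])
p=proj('w1',[527,-165,5]);print(p,proj('w1',[527,-165,85]))
u,v=p.astype(int)
u0,v0=max(u-100,0),max(v-75,0);print(u0,v0)
cv2.imwrite('pics/w1c.png',cv2.resize(c['img'][v0:v0+150,u0:u0+200],(800,600),interpolation=cv2.INTER_CUBIC))
```

```text
[ 523.96242737 -203.42664583  114.5750552 ] [ 5.31306713e-04  9.99993212e-01 -3.27700386e-03 -1.59837976e-03] 0.8667
[285.98308733 155.92309505] [287.44487181 174.45485694]
185 80
```

View pics/w1c.png

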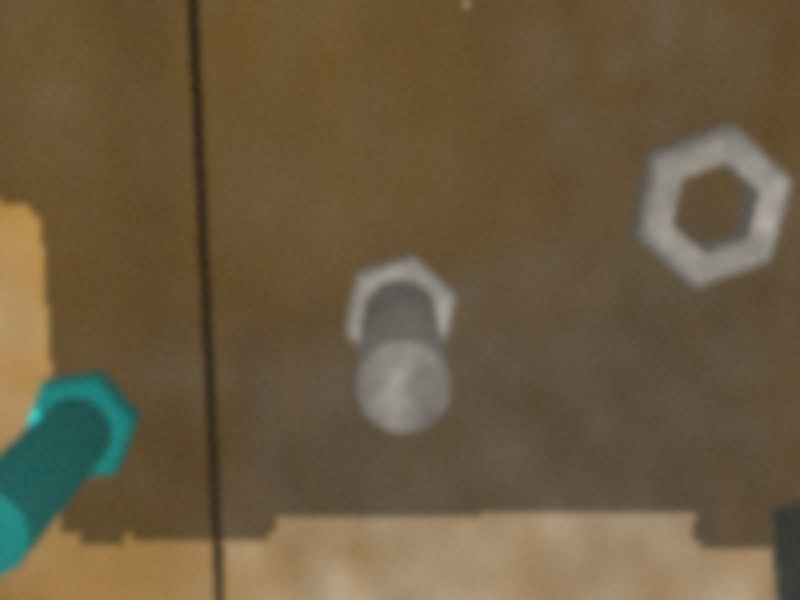

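The crop shows the grey bolt: its top disc is at crop (403,387), and the head corners are at (360,274), (411,258), (456,298) and (348,328). The nut is at (713,207) and a teal bolt at the left.

Run:
```python
from h import *
g=lambda u,v,z:at('w1',185+(u+.5)/4-.5,80+(v+.5)/4-.5,z)
top=g(403,387,85);print('top',top)
C=[g(*p,10) for p in((348,330),(360,273),(411,257),(456,297))]
for a,b in zip(C,C[1:]): d=b-a;print(np.linalg.norm(d),np.degrees(np.arctan2(d[1],d[0]))%60)
from scipy.optimize import least_squares
def res(p): 
    return np.concatenate([C[i][:2]-(p[:2]+12.12*np.array([np.cos(p[2]-i*np.pi/3),np.sin(p[2]-i*np.pi/3)])) for i in range(4)])
r=least_squares(res,[527,-165,np.radians(198)]);print(r.x,'edge dir',np.degrees(r.x[2])%60, res(r.x).round(1))
print(readout.observe()['tcp_pos'])
```

```text
top [ 525.71886668 -166.19288468   85.        ]
11.751653926786547 17.338563479513255
10.733828170743987 16.82892837170495
12.139384383668055 18.580219100571085
[ 526.11476962 -166.1164237     3.43982223] edge dir 17.087296038373182 [ 0.7  0.4  0.6  0.1 -0.7 -0.4 -0.5 -0.1]
[ 523.96242737 -203.42664583  114.5750552 ]
```

>>> arm_command:
  motion:
    - [[0, 0, 0], [0, 0, -7.15], 0.05]
    - [[0, 0, 0], [0, 0, -7.15], 0.05]
    - [[0, 0, 0], [0, 0, -7.15], 0.05]
    - [[0, 0, 0], [0, 0, -7.15], 0.05]
    - [[0, 0, 0], [0, 0, -7.15], 0.05]
    - [[0, 0, 0], [0, 0, -7.15], 0.05]
    - [[0, 0, 0], [0, 0, -7.15], 0.05]
    - [[0, 0, 0], [0, 0, -7.15], 0.05]

```text
time_s: 1.53
tcp_pos: [527.6, -198.4, 115.9]
tool_rot: [-0.0, 0.876, 0.482, 0.0]
contact_force: [-0.1, -0.5, -1.0]
opening: 50.1
```

>>> arm_command:
  motion:
    - [[0, 0, 0], [0, 0, -7.15], 0.05]
    - [[0, 0, 0], [0, 0, -7.15], 0.05]
    - [[0, 0, 0], [0, 0, -7.15], 0.05]
    - [[0, 0, 0], [0, 0, -7.15], 0.05]
    - [[0, 0, 0], [0, 0, -7.15], 0.05]
    - [[0, 0, 0], [0, 0, -7.15], 0.05]
    - [[0, 0, 0], [0, 0, -7.15], 0.05]
    - [[0, 0, 0], [0, 0, 0], 0.05]

```text
time_s: 2.2
tcp_pos: [527.5, -198.7, 115.9]
tool_rot: [0.0, 0.59, 0.807, 0.0]
contact_force: [0.0, -0.6, 0.1]
opening: 50.3
```

```bash
cat >> h.py <<'E'
def rep(target=None):
    s=readout.observe();Rt=q2R(s['tool_rot']);print(s['time_s'],np.round(s['tcp_pos'],1),'jaw',np.degrees(np.arctan2(Rt[1,0],Rt[0,0])).round(2),'tz',Rt[:,2].round(3),'F',np.round(s['contact_force'],1),'op',round(s['opening'],1))
    if target is not None: print('shift tool',(Rt.T@(np.array(target)-s['tcp_pos'])).round(1))
    return s
E
python3 -c "
from h import *
s=rep([526,-166,115]);print(s['qpos'].round(2))"
```

```text
2.2 [ 527.5 -198.7  115.9] jaw 107.64 tz [ 0.  0. -1.] F [ 0.  -0.6  0.1] op 50.3
shift tool [31.6  8.5  0.9]
[ 0.54  0.44 -0.38  1.79  0.19  0.95  1.96]
```

>>> arm_command:
  motion:
    - [[0.0316, 0.0085, 0], [0, 0, 0], 0.05]
    - [[0, 0, 0], [0, 0, 0], 0.05]
    - [[0, 0, 0.03], [0, 0, 0], 0.05]
    - [[0, 0, 0.032], [0, 0, 0], 0.05]
    - [[0, 0, 0], [0, 0, 0], 0.05]
    - [[0, 0, 0], [0, 0, 0], 0.05]

```text
time_s: 2.7
tcp_pos: [524.7, -165.9, 53.0]
tool_rot: [-0.002, 0.594, 0.805, -0.001]
contact_force: [0.3, 1.1, 1.6]
opening: 49.8
```

Run:
```python
from h import *
rep([526,-166,54]); c=snap('side','s1'); snap('wrist','w2'); 
a=c['img'][180:310,220:340]
b=cv2.imread('pics/w2.png')
cv2.imwrite('pics/m.png',np.hstack([cv2.resize(a,(388,420),interpolation=cv2.INTER_CUBIC),cv2.resize(b,(400,420))]))
```

```text
2.7 [ 524.7 -165.9   53. ] jaw 107.14 tz [-0.003  0.001 -1.   ] F [0.3 1.1 1.6] op 49.8
shift tool [-0.5  1.2 -1. ]
```

View pics/m.png

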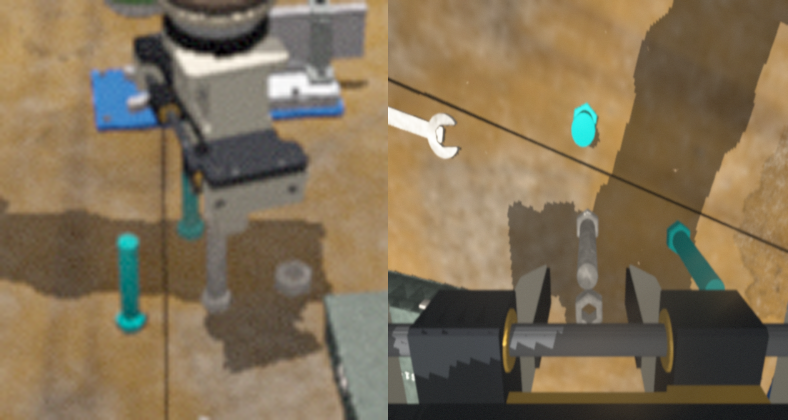

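The bolt stands between the fingers, clear of the teal bolts and the nut, so I'm closing on it.

>>> arm_command:
  motion:
    - [[0, 0, 0], [0, 0, 0], 0.02]
    - [[0, 0, 0], [0, 0, 0], 0.01]
    - [[0, 0, 0], [0, 0, 0], 0.01]
    - [[0, 0, 0], [0, 0, 0], 0.01]
    - [[0, 0, 0], [0, 0, 0], 0.01]
  newtons: 40

```text
time_s: 3.22
tcp_pos: [526.0, -166.9, 54.2]
tool_rot: [0.0, 0.593, 0.805, 0.0]
contact_force: [-0.7, 0.3, 0.3]
opening: 21.4
```

```bash
python3 -c "
from h import *
rep([526,-166,140])"
```

```text
3.2167 [ 526.  -166.9   54.2] jaw 107.23 tz [ 0.001 -0.    -1.   ] F [-0.7  0.3  0.3] op 21.4
shift tool [  0.9   0.4 -85.8]
```

>>> arm_command:
  motion:
    - [[0, 0, 0], [0, 0, 0], 0.01]
    - [[0, 0, 0], [0, 0, 0], 0.01]
    - [[0, 0, 0], [0, 0, 0], 0.01]
    - [[0, 0, 0], [0, 0, 0], 0.01]
    - [[0, 0, -0.002], [0, 0, 0], 0.01]
    - [[0, 0, -0.006], [0, 0, 0], 0.01]

```text
time_s: 3.72
tcp_pos: [525.1, -166.7, 61.3]
tool_rot: [-0.001, 0.593, 0.805, -0.0]
contact_force: [-0.6, -0.7, 0.4]
opening: 10.0
```

>>> arm_command:
  motion:
    - [[0, 0, -0.025], [0, 0, 0], 0.01]
    - [[0, 0, -0.03], [0, 0, 0], 0.01]
    - [[0, 0, -0.03], [0, 0, 0], 0.01]
    - [[0, 0, -0.02], [0, 0, 0], 0.01]
    - [[0, 0, 0], [0, 0, 0], 0.01]
    - [[0, 0, 0], [0, 0, 0], 0.01]

```text
time_s: 4.22
tcp_pos: [526.6, -167.0, 168.3]
tool_rot: [0.001, 0.593, 0.805, 0.0]
contact_force: [0.2, -0.1, -0.6]
opening: 10.2
```

```bash
python3 -c "
from h import *
rep([436,92,160])"
```

```text
4.2167 [ 526.6 -167.   168.3] jaw 107.24 tz [ 0.003 -0.001 -1.   ] F [ 0.2 -0.1 -0.6] op 10.2
shift tool [274.2  -9.8   7.8]
```

The fingers closed to 10 mm, less than the 15 mm shank, so the grasp missed. I'll look again.

Run:
```python
from h import *
a=snap('side','s3')['img'][180:310,220:340]; b=snap('wrist','w3')['img'];d=snap('scene','c3')['img'][160:300,240:340]
cv2.imwrite('pics/m3.png',np.hstack([cv2.resize(d,(250,420),interpolation=cv2.INTER_CUBIC),b[:,:550]]))
rep()
```

```text
4.3667 [ 525.  -166.7  165.8] jaw 107.24 tz [-0.002  0.    -1.   ] F [-0.4  1.3 -0.6] op 10.0
```

View pics/m3.png

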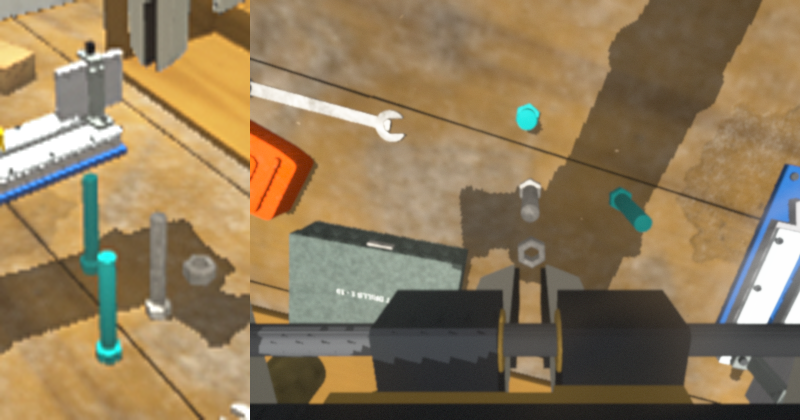

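The bolt still stands untouched: head at wrist px (280,190), top at (280,213). The nut is at (281,252).

Run:
```python
from h import *
print(vision.read_camera('wrist')['mount'])
for f,h,t in(('w3',(280,190),(280,213)),('w2',(279,220),(279,277)),('w1',(285.3,159),(285.75,176.75))):
    print(f,np.load(f'pics/{f}.npz')['P'],at(f,*h,8),at(f,*t,85))
print('scene',at('c3',240+157/2.5,160+308/3,5),at('c3',240+158/2.5,160+218/3,85))
print('nut',at('w3',281,252,13))
print(proj('w3',[526,-166,85]),proj('w3',[526,-166,8]))
```

```text
[[ 9.99996909e-01  2.08649435e-03 -1.35214154e-03  1.00986806e+00]
 [-1.57344890e-03  9.52156269e-01  3.05607533e-01 -8.29427285e+01]
 [ 1.92509843e-03 -3.05604460e-01  9.52156609e-01 -1.96175016e+02]
 [ 0.00000000e+00  0.00000000e+00  0.00000000e+00  1.00000000e+00]]
w3 [ 446.07254068 -190.45562571  363.17162206] [ 524.68727313 -166.42442189    8.        ] [ 525.37717973 -166.09452384   85.        ]
w2 [ 446.55729039 -189.86724102  250.57415242] [ 520.49538894 -167.67590498    8.        ] [ 525.45130562 -165.9063181    85.        ]
w1 [ 523.63177601 -121.60741533  309.69217774] [ 526.40358577 -167.07485695    8.        ] [ 525.95046076 -166.42920922   85.        ]
scene [ 523.92738923 -170.62475455    5.        ] [ 523.50206367 -172.56704075   85.        ]
nut [ 585.55953321 -146.322842     13.        ]
[279.87916186 213.75521785] [280.01382406 191.36277645]
```

Run:
```python
from h import *
for f,z in(('w3',166),('w2',53)):
    d=np.load(f'pics/{f}.npz'); print(f,proj(f,[525,-166.7,z]),proj(f,[525,-166.7,z+19]),proj(f,[525,-166.7,z+31]))
    print(proj('s1',[525,-166,53]),proj('s1',[525,-166,0]),proj('s1',[525,-166,85]))
a=cv2.imread('pics/w2.png')[200:420,150:410];b=cv2.imread('pics/s1.png')[200:300,240:330]
cv2.imwrite('pics/m4.png',np.hstack([cv2.resize(a,(520,440),interpolation=cv2.INTER_CUBIC),cv2.resize(b,(280,440),interpolation=cv2.INTER_CUBIC)]))
```

```text
w3 [278.99849121 252.0665605 ] [278.8547121  265.93693466] [278.74929362 276.10665736]
[286.23735129 258.28655874] [286.24220297 274.20985243] [286.234313   248.31482679]
w2 [278.08269549 251.07530403] [277.8941317  264.81535709] [277.75588972 274.8886178 ]
[286.23735129 258.28655874] [286.24220297 274.20985243] [286.234313   248.31482679]
```

View pics/m4.png

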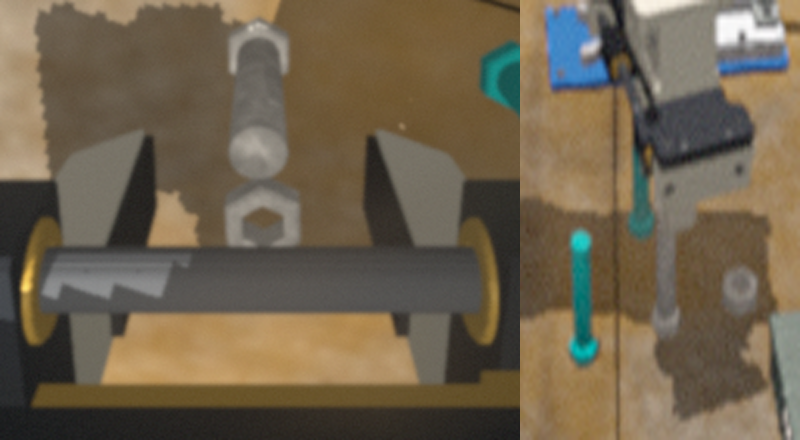

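Run:
```python
from h import *
for f,p in(('side0',[625,0,187]),('scene0',[625,0,187])):
  for dx in(-46,46):
    for dz in (0,45): print(f,dx,dz,proj(f,[p[0]+dx,p[1],p[2]+dz]).round(1), (proj(f,[p[0]+dx,p[1],p[2]+dz])/.7).round())
print('s3',proj('s3',[525,-166.7,166]),proj('s3',[525,-166.7,211]))
a=cv2.imread('pics/side0.png')[100:190,270:380];b=cv2.imread('pics/s3.png')[150:270,240:340]
cv2.imwrite('pics/m5.png',np.hstack([cv2.resize(a,(440,360),interpolation=cv2.INTER_CUBIC),cv2.resize(b,(300,360),interpolation=cv2.INTER_CUBIC)]))
```

```text
side0 -46 0 [304.9 177.4] [436. 253.]
side0 -46 45 [305.3 162.3] [436. 232.]
side0 46 0 [340.2 176.8] [486. 253.]
side0 46 45 [341.2 161.7] [487. 231.]
scene0 -46 0 [283.2 162.5] [405. 232.]
scene0 -46 45 [282.8 145. ] [404. 207.]
scene0 46 0 [313.4 155.9] [448. 223.]
scene0 46 45 [313.7 138.9] [448. 198.]
s3 [286.23545046 221.95295243] [286.23088682 206.34739696]
```

View pics/m5.png

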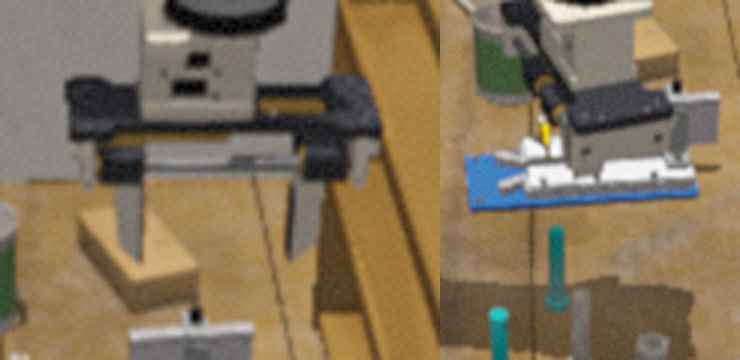

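Both fixed cameras and the wrist view put the visible fingertips about 40 mm short of the reported TCP: side view row 165.5 against a predicted 177, scene row 212 against 232. That explains the miss, because the fingers closed above the bolt. I'll go about 40 mm lower, which brings the reported TCP to about 15 mm and the tips to about 57 mm.

>>> arm_command:
  motion:
    - [[0, 0, 0], [0, 0, 0], 0.05]
    - [[0, 0, 0], [0, 0, 0], 0.05]
    - [[0, 0, 0], [0, 0, 0], 0.05]
    - [[0, 0, 0], [0, 0, 0], 0.05]
    - [[0, 0, 0.037], [0, 0, 0], 0.05]
    - [[0, 0, 0.037], [0, 0, 0], 0.05]
    - [[0, 0, 0.01], [0, 0, 0], 0.05]
    - [[0, 0, 0], [0, 0, 0], 0.05]

```text
time_s: 5.08
tcp_pos: [523.3, -166.3, 80.1]
tool_rot: [-0.003, 0.593, 0.805, -0.001]
contact_force: [0.4, -0.5, 0.3]
opening: 49.7
```

>>> arm_command:
  motion:
    - [[0, 0, 0.014], [0, 0, 0], 0.05]
    - [[0, 0, 0.014], [0, 0, 0], 0.05]
    - [[0, 0, 0.01], [0, 0, 0], 0.05]
    - [[0, 0, 0], [0, 0, 0], 0.05]

```text
time_s: 5.42
tcp_pos: [525.5, -166.8, 44.4]
tool_rot: [-0.0, 0.593, 0.805, -0.0]
contact_force: [-0.3, -0.3, 0.0]
opening: 50.1
```

Run:
```python
from h import *
rep([526,-166.2,15])
```

```text
5.4167 [ 525.5 -166.8   44.4] jaw 107.24 tz [-0.001  0.    -1.   ] F [-0.3 -0.3  0. ] op 50.1
shift tool [ 0.4  0.7 29.4]
```

>>> arm_command:
  motion:
    - [[0, 0, 0.01], [0, 0, 0], 0.05]
    - [[0, 0, 0.01], [0, 0, 0], 0.05]
    - [[0, 0, 0.009], [0, 0, 0], 0.05]
    - [[0, 0, 0], [0, 0, 0], 0.05]
    - [[0, 0, 0], [0, 0, 0], 0.05]

```text
time_s: 5.83
tcp_pos: [525.3, -166.7, 15.2]
tool_rot: [-0.001, 0.593, 0.805, -0.0]
contact_force: [0.7, -0.1, 0.9]
opening: 49.6
```

>>> arm_command:
  motion:
    - [[0, 0, 0], [0, 0, 0], 0.03]
    - [[0, 0, 0], [0, 0, 0], 0.02]
    - [[0, 0, 0], [0, 0, 0], 0.01]
    - [[0, 0, 0], [0, 0, 0], 0.01]
    - [[0, 0, 0], [0, 0, 0], 0.01]
    - [[0, 0, 0], [0, 0, 0], 0.005]
    - [[0, 0, 0], [0, 0, 0], 0.005]
    - [[0, 0, 0], [0, 0, 0], 0.005]
  newtons: 40

```text
time_s: 6.5
tcp_pos: [525.9, -166.9, 15.9]
tool_rot: [0.0, 0.593, 0.805, 0.0]
contact_force: [0.0, 0.4, 1.4]
opening: 14.0
```

Run:
```python
from h import *
rep([526,-166.2,15]); c=snap('side','s5');snap('scene','c5')
a=c['img'][210:290,250:330];b=cv2.imread('pics/c5.png')[180:280,260:350]
cv2.imwrite('pics/m6.png',np.hstack([cv2.resize(a,(400,400),interpolation=cv2.INTER_CUBIC),cv2.resize(b,(360,400),interpolation=cv2.INTER_CUBIC)]))
for z in(0,10,45,55,65,85): print(z,proj('s5',[526,-166,z])-[250,210],proj('c5',[526,-166,z])-[260,180])
```

```text
6.5 [ 525.9 -166.9   15.9] jaw 107.24 tz [ 0. -0. -1.] F [0.  0.4 1.4] op 14.0
shift tool [0.6 0.3 0.9]
0 [36.63287124 64.20173793] [42.42733229 83.26540217]
10 [36.63362802 61.25210117] [42.43377177 79.62520251]
45 [36.63632801 50.72854348] [42.45681475 66.5991435 ]
55 [36.63711444 47.66336215] [42.46354665 62.7936378 ]
65 [36.63790769 44.57158288] [42.47034624 58.94986947]
85 [36.63951501 38.30683359] [42.48415261 51.14521319]
```

View pics/m6.png

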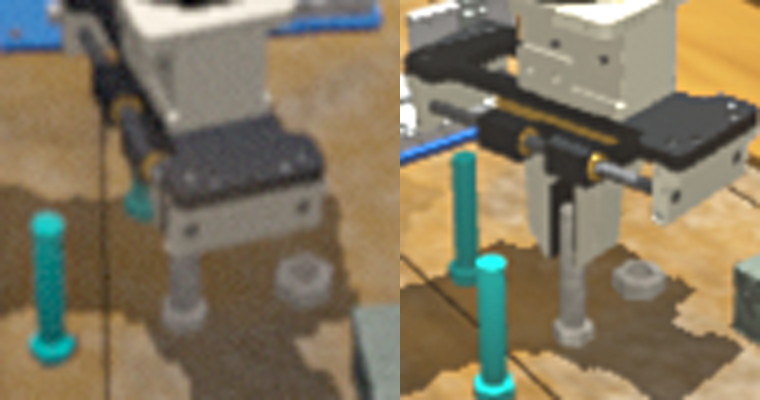

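The bolt is gripped (opening 14 mm), but the tips look to be at about 50 mm on the bolt, which is borderline. I'll regrip 6 mm higher and then lift.

>>> arm_command:
  motion:
    - [[0, 0, 0], [0, 0, 0], 0.024]
    - [[0, 0, 0], [0, 0, 0], 0.024]
    - [[0, 0, -0.006], [0, 0, 0], 0.024]
    - [[0, 0, 0], [0, 0, 0], 0.024]
    - [[0, 0, 0], [0, 0, 0], 0.005]
    - [[0, 0, 0], [0, 0, 0], 0.005]
    - [[0, 0, 0], [0, 0, 0], 0.005]
    - [[0, 0, 0], [0, 0, 0], 0.005]

```text
time_s: 7.27
tcp_pos: [525.8, -166.9, 21.9]
tool_rot: [0.0, 0.593, 0.805, 0.0]
contact_force: [-0.2, 0.0, 2.1]
opening: 14.0
```

>>> arm_command:
  motion:
    - [[0, 0, 0], [0, 0, 0], 0.005]
    - [[0, 0, -0.005], [0, 0, 0], 0.005]
    - [[0, 0, -0.025], [0, 0, 0], 0.005]
    - [[0, 0, -0.035], [0, 0, 0], 0.005]
    - [[0, 0, -0.033], [0, 0, 0], 0.005]
    - [[0, 0, 0], [0, 0, 0], 0.005]

```text
time_s: 7.77
tcp_pos: [529.3, -167.2, 125.8]
tool_rot: [0.004, 0.593, 0.805, 0.002]
contact_force: [1.7, -0.5, -1.2]
opening: 13.7
```

Run:
```python
from h import *
rep([435,90,118])
```

```text
7.7667 [ 529.3 -167.2  125.8] jaw 107.25 tz [ 0.008 -0.002 -1.   ] F [ 1.7 -0.5 -1.2] op 13.7
shift tool [273.6 -13.9   6.5]
```

>>> arm_command:
  motion:
    - [[0.034, 0.0115, -0.004], [0, 0, 0], 0.005]
    - [[0.034, 0.0115, -0.004], [0, 0, 0], 0.005]
    - [[0.034, 0.0115, -0.004], [0, 0, 0], 0.005]
    - [[0.034, 0.0115, -0.004], [0, 0, 0], 0.005]
    - [[0.034, 0.0115, -0.004], [0, 0, 0], 0.005]
    - [[0.034, 0.0115, -0.004], [0, 0, 0], 0.005]
    - [[0.034, 0.0115, -0.004], [0, 0, 0], 0.005]
    - [[0.034, 0.0115, -0.004], [0, 0, 0], 0.005]

```text
time_s: 8.43
tcp_pos: [532.3, 121.8, 151.7]
tool_rot: [-0.0, 0.593, 0.805, -0.0]
contact_force: [0.5, -0.2, -0.9]
opening: 14.2
```

>>> arm_command:
  motion:
    - [[0, 0, 0], [0, 0, 6.25], 0.005]
    - [[0, 0, 0], [0, 0, 6.25], 0.005]
    - [[0, 0, 0], [0, 0, 0], 0.005]
    - [[0, 0, 0], [0, 0, 0], 0.005]
    - [[0, 0, 0], [0, 0, 0], 0.005]
    - [[0, 0, 0], [0, 0, 0], 0.005]
    - [[0, 0, 0], [0, 0, 0], 0.005]

```text
time_s: 9.02
tcp_pos: [533.0, 119.7, 151.6]
tool_rot: [-0.0, 0.677, 0.736, -0.0]
contact_force: [0.5, 0.1, -1.4]
opening: 14.2
```

Run:
```python
from h import *
rep([441.3,112.2,150]); c=snap('wrist','w7')
cv2.imwrite('pics/w7c.png',cv2.resize(c['img'][:330,60:500],(800,600),interpolation=cv2.INTER_CUBIC))
for p in([503.1,117.3,8],[441,112,8],[500.6,147.2,54]): print(proj('w7',p))
```

```text
9.0167 [533.  119.7 151.6] jaw 94.78 tz [-0. -0. -1.] F [ 0.5  0.1 -1.4] op 14.2
shift tool [  0.2 -92.    1.7]
[279.24186385 163.0944624 ]
[279.21143031  91.67521094]
[316.32696877 172.09897495]
```

View pics/w7c.png

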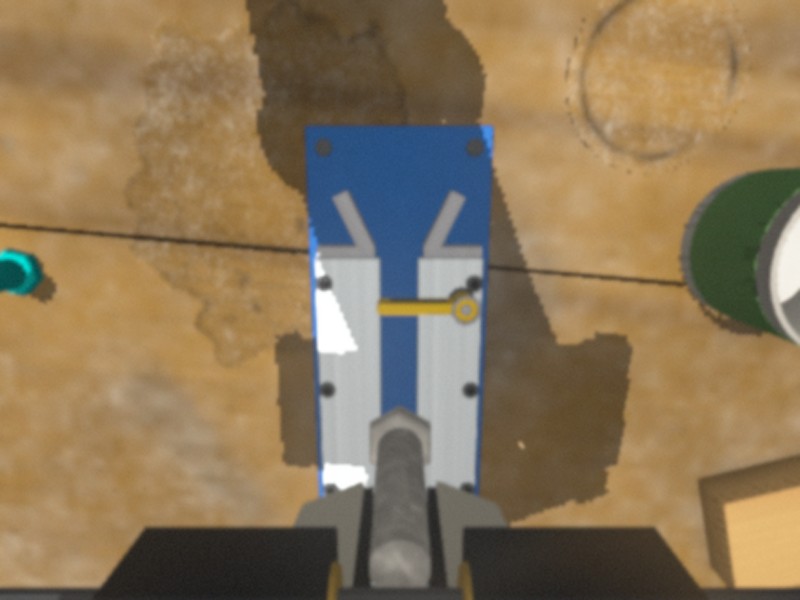

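The wrist view from above the rail shows the apron corners at crop (305,127) and (492,126), lip edges at (380,258) and (417,258), gate pin at (465,307) and gate tip at (379,306). The held head at (401,430) has its flats parallel to the slot.

Run:
```python
from h import *
k=440/800
g=lambda u,v,z:at('w7',60+(u+.5)*k-.5,(v+.5)*k-.5,z)
c1,c2=g(305,127,8),g(492,126,8);print('apron corners R,L',c1,c2,np.linalg.norm(c1-c2)); d=c1-c2;print('yaw from edge',np.degrees(np.arctan2(d[0],-d[1])))
l1,l2=g(380,262,26),g(380,390,26);r1,r2=g(417.5,262,26),g(417.5,390,26)
m1,m2=(l1+r1)/2,(l2+r2)/2;print('slot w',np.linalg.norm(l1-r1),np.linalg.norm(l2-r2),'mids',m1,m2,'yaw',np.degrees(np.arctan2(*(m2-m1)[[1,0]])))
pin=g(465,307,54);tip=g(379,306,52);print('pin',pin,'tip',tip,np.linalg.norm(pin-tip))
a=np.radians(4.8);X=np.array([np.cos(a),np.sin(a)]);Y=np.array([-X[1],X[0]])
print('origin by pin',pin[:2]-30*Y,'apron mid→',(c1+c2)[:2]/2+80*X,'slot start x=-20(-25?)',m1[:2])
o=(pin[:2]-30*Y)
for n,p in(('apron',(c1+c2)[:2]/2),('m1',m1[:2]),('m2',m2[:2])): print(n,(p-o)@X,(p-o)@Y)
s=readout.observe();print('tcp rail',(s['tcp_pos'][:2]-o)@X,(s['tcp_pos'][:2]-o)@Y)
# head bottom center at z=151.6-22=129.6
for z in (129.6,139.6): print('head corner',g(401,408,z))
print('shank top',g(399,560,214.6))
```

```text
apron corners R,L [426.96855042  66.29527681   8.        ] [419.05767607 154.15785002   8.        ] 88.21798968426097
yaw from edge 5.144862190820047
slot w 17.776266216691752 18.864184813275013 mids [483.79821739 115.58111912  26.        ] [546.94115805 120.9347888   26.        ] yaw 4.846318469033844
pin [497.86196841 146.23427921  54.        ] tip [501.00261239 108.31717083  52.        ] 38.099484935482494
origin by pin [500.37230371 116.33949343] apron mid→ [502.73254198 116.92079088] slot start x=-20(-25?) [483.79821739 115.58111912]
apron -77.59939770134099 0.38175910671438124
m1 -16.579417794106366 0.6311692108317005
m2 46.790055211834385 0.6823977243010374
tcp rail 32.810919946491204 0.6960269546176052
head corner [522.13298224 119.96244404 129.6       ]
head corner [518.8303657  119.68094965 139.6       ]
shank top [530.26222602 120.22173225 214.6       ]
```

>>> arm_command:
  motion:
    - [[0, -0.032, 0], [0, 0, 0], 0.005]
    - [[0, -0.032, 0], [0, 0, 0], 0.005]
    - [[0, -0.031, 0], [0, 0, 0], 0.005]
    - [[0, 0, 0], [0, 0, 0], 0.005]
    - [[0, 0, 0.035], [0, 0, 0], 0.005]
    - [[0, 0, 0.035], [0, 0, 0], 0.005]
    - [[0, 0, 0.02], [0, 0, 0], 0.005]
    - [[0, 0, 0.015], [0, 0, 0], 0.005]

```text
time_s: 9.73
tcp_pos: [437.4, 111.8, 44.9]
tool_rot: [-0.001, 0.677, 0.736, -0.001]
contact_force: [-0.2, -0.9, -0.5]
opening: 13.8
```

>>> arm_command:
  motion:
    - [[0, 0, 0], [0, 0, 0], 0.005]
    - [[0, 0, 0.006], [0, 0, 0], 0.005]
    - [[0, 0, 0.004], [0, 0, 0], 0.005]
    - [[0, 0, 0], [0, 0, 0], 0.005]
    - [[0, 0, 0], [0, 0, 0], 0.005]
    - [[0, 0, 0], [0, 0, 0], 0.005]

```text
time_s: 10.23
tcp_pos: [438.9, 112.5, 37.4]
tool_rot: [0.0, 0.677, 0.736, 0.001]
contact_force: [0.1, -0.2, -0.5]
opening: 13.9
```

```bash
cat >> h.py <<'E'
def rl():
    s=rep();o=np.array([501.5,117.05]);a=np.radians(4.85);X=np.array([np.cos(a),np.sin(a)]);Y=np.array([-X[1],X[0]])
    p=s['tcp_pos'][:2]-o;F=s['contact_force'][:2];print('rail',(p@X).round(1),(p@Y).round(1),'F rail',(F@X).round(1),(F@Y).round(1))
E
python3 -c "
from h import *
rl()"
```

```text
10.2333 [438.9 112.5  37.4] jaw 94.75 tz [ 0.001  0.    -1.   ] F [ 0.1 -0.2 -0.5] op 13.9
rail -62.8 0.8 F rail 0.0 -0.2
```

>>> arm_command:
  motion:
    - [[-0.0006, 0, 0.002], [0, 0, 0], 0.005]
    - [[0, 0, 0.002], [0, 0, 0], 0.005]
    - [[0, 0, 0.002], [0, 0, 0], 0.005]
    - [[0, 0, 0], [0, 0, 0], 0.005]
    - [[0, 0, 0], [0, 0, 0], 0.005]

```text
time_s: 10.65
tcp_pos: [438.2, 111.7, 30.6]
tool_rot: [-0.0, 0.677, 0.736, -0.0]
contact_force: [-0.0, 0.3, -0.7]
opening: 14.0
```

>>> arm_command:
  motion:
    - [[0, 0, 0.0008], [0, 0, 0], 0.005]
    - [[0, 0, 0], [0, 0, 0], 0.005]
    - [[0, 0, 0], [0, 0, 0], 0.005]

```text
time_s: 10.9
tcp_pos: [438.3, 111.8, 29.9]
tool_rot: [-0.0, 0.677, 0.736, -0.0]
contact_force: [-0.4, -0.2, -1.5]
opening: 14.2
```

>>> arm_command:
  motion:
    - [[0, 0, 0.0008], [0, 0, 0], 0.005]
    - [[0, 0, 0], [0, 0, 0], 0.005]
    - [[0, 0, 0], [0, 0, 0], 0.005]

```text
time_s: 11.15
tcp_pos: [438.8, 112.0, 29.8]
tool_rot: [0.0, 0.677, 0.736, 0.0]
contact_force: [-2.0, -0.4, 7.9]
opening: 14.1
```

The head touched the apron at TCP z = 29.8, where 30 was predicted. I'll back off slightly and slide in.

>>> arm_command:
  motion:
    - [[0, 0, -0.0008], [0, 0, 0], 0.005]
    - [[0, 0.003, 0], [0, 0, 0], 0.005]
    - [[0, 0.003, 0], [0, 0, 0], 0.005]
    - [[0, 0.003, 0], [0, 0, 0], 0.005]
    - [[0, 0.003, 0], [0, 0, 0], 0.005]
    - [[0, 0.003, 0], [0, 0, 0], 0.005]
    - [[0, 0, 0], [0, 0, 0], 0.005]
    - [[0, 0, 0], [0, 0, 0], 0.005]

```text
time_s: 11.82
tcp_pos: [453.6, 113.1, 29.9]
tool_rot: [0.0, 0.677, 0.736, 0.0]
contact_force: [0.3, 0.2, -0.8]
opening: 14.2
```

```bash
python3 -c "
from h import *
rl()"
```

```text
11.8167 [453.6 113.1  29.9] jaw 94.74 tz [ 0.  0. -1.] F [ 0.3  0.2 -0.8] op 14.2
rail -48.0 0.1 F rail 0.3 0.2
```

>>> arm_command:
  motion:
    - [[0, 0.0025, 0], [0, 0, 0], 0.005]
    - [[0, 0.0025, 0], [0, 0, 0], 0.005]
    - [[0, 0.0025, 0], [0, 0, 0], 0.005]
    - [[0, 0.0025, 0], [0, 0, 0], 0.005]
    - [[0, 0.0025, 0], [0, 0, 0], 0.005]
    - [[0, 0.0025, 0], [0, 0, 0], 0.005]
    - [[0, 0, 0], [0, 0, 0], 0.005]

```text
time_s: 12.4
tcp_pos: [468.0, 114.2, 30.0]
tool_rot: [-0.0, 0.677, 0.736, -0.001]
contact_force: [-3.6, -0.6, 4.4]
opening: 13.8
```

>>> arm_command:
  motion:
    - [[0, 0.002, 0], [0, 0, 0], 0.005]
    - [[0, 0.002, 0], [0, 0, 0], 0.005]
    - [[0, 0.002, 0], [0, 0, 0], 0.005]
    - [[0, 0.002, 0], [0, 0, 0], 0.005]
    - [[0, 0, 0], [0, 0, 0], 0.005]

```text
time_s: 12.82
tcp_pos: [475.9, 114.8, 29.9]
tool_rot: [-0.0, 0.677, 0.736, -0.001]
contact_force: [-3.7, 0.8, 4.7]
opening: 14.1
```

```bash
python3 -c "
from h import *
rl()"
```

```text
12.8167 [475.9 114.8  29.9] jaw 94.75 tz [-0.001 -0.    -1.   ] F [-3.7  0.8  4.7] op 14.1
rail -25.7 -0.1 F rail -3.6 1.1
```

>>> arm_command:
  motion:
    - [[0, 0.002, -0.0005], [0, 0, 0], 0.005]
    - [[0, 0.002, 0], [0, 0, 0], 0.005]
    - [[0, 0.002, 0], [0, 0, 0], 0.005]
    - [[0, 0.002, 0], [0, 0, 0], 0.005]
    - [[0, 0, 0], [0, 0, 0], 0.005]

```text
time_s: 13.23
tcp_pos: [485.0, 115.6, 30.4]
tool_rot: [0.0, 0.677, 0.736, 0.0]
contact_force: [0.4, -0.7, -0.7]
opening: 14.1
```

```bash
python3 -c "
from h import *
rl()"
```

```text
13.2333 [485.  115.6  30.4] jaw 94.73 tz [ 0.001  0.    -1.   ] F [ 0.4 -0.7 -0.7] op 14.1
rail -16.6 -0.0 F rail 0.3 -0.7
```

>>> arm_command:
  motion:
    - [[0, 0.0025, 0], [0, 0, 0], 0.005]
    - [[0, 0.0025, 0], [0, 0, 0], 0.005]
    - [[0, 0.0025, 0], [0, 0, 0], 0.005]
    - [[0, 0.0025, 0], [0, 0, 0], 0.005]
    - [[0, 0.0025, 0], [0, 0, 0], 0.005]
    - [[0, 0.0025, 0], [0, 0, 0], 0.005]
    - [[0, 0.0025, 0], [0, 0, 0], 0.005]
    - [[0, 0, 0], [0, 0, 0], 0.005]

```text
time_s: 13.9
tcp_pos: [501.8, 117.1, 30.3]
tool_rot: [-0.0, 0.677, 0.736, -0.0]
contact_force: [-2.5, -0.2, -0.4]
opening: 14.1
```

>>> arm_command:
  motion:
    - [[0, 0.0025, 0], [0, 0, 0], 0.005]
    - [[0, 0.0025, 0], [0, 0, 0], 0.005]
    - [[0, 0.0025, 0], [0, 0, 0], 0.005]
    - [[0, 0.0025, 0], [0, 0, 0], 0.005]
    - [[0, 0.0025, 0], [0, 0, 0], 0.005]
    - [[0, 0.0025, 0], [0, 0, 0], 0.005]
    - [[0, 0.0025, 0], [0, 0, 0], 0.005]
    - [[0, 0, 0], [0, 0, 0], 0.005]

```text
time_s: 14.57
tcp_pos: [519.7, 118.2, 30.4]
tool_rot: [0.0, 0.677, 0.736, 0.0]
contact_force: [-2.1, -2.2, -2.1]
opening: 14.0
```

```bash
python3 -c "
from h import *
rl()"
```

```text
14.5667 [519.7 118.2  30.4] jaw 94.72 tz [ 0. -0. -1.] F [-2.1 -2.2 -2.1] op 14.0
rail 18.2 -0.4 F rail -2.3 -2.0
```

The gate is open and pushing back with 2–3 N, as expected. I'll continue past it.

>>> arm_command:
  motion:
    - [[0.0003, 0.0025, 0], [0, 0, 0], 0.005]
    - [[0, 0.0025, 0], [0, 0, 0], 0.005]
    - [[0, 0.0025, 0], [0, 0, 0], 0.005]
    - [[0, 0.0025, 0], [0, 0, 0], 0.005]
    - [[0, 0.0025, 0], [0, 0, 0], 0.005]
    - [[0, 0.0025, 0], [0, 0, 0], 0.005]
    - [[0, 0.0015, 0], [0, 0, 0], 0.005]
    - [[0, 0, 0], [0, 0, 0], 0.005]

```text
time_s: 15.23
tcp_pos: [536.5, 119.9, 30.6]
tool_rot: [0.0, 0.677, 0.736, 0.0]
contact_force: [-0.3, -3.0, -1.4]
opening: 14.0
```

>>> arm_command:
  motion:
    - [[0, 0.001, 0], [0, 0, 0], 0.005]
    - [[0, 0.001, 0], [0, 0, 0], 0.005]
    - [[0, 0.001, 0], [0, 0, 0], 0.005]
    - [[0, 0.001, 0], [0, 0, 0], 0.005]
    - [[0, 0, 0], [0, 0, 0], 0.005]

```text
time_s: 15.65
tcp_pos: [540.1, 120.4, 30.6]
tool_rot: [0.0, 0.677, 0.736, 0.0]
contact_force: [-0.1, -3.0, -1.4]
opening: 13.7
```

```bash
python3 -c "
from h import *
rl()"
```

```text
15.65 [540.1 120.4  30.6] jaw 94.73 tz [ 0.001  0.    -1.   ] F [-0.1 -3.  -1.4] op 13.7
rail 38.7 0.1 F rail -0.3 -3.0
```

Run:
```python
from h import *
o=np.array([501.5,117.05]);a=np.radians(4.85);X=np.array([np.cos(a),np.sin(a)]);Y=np.array([-X[1],X[0]])
for u,v,z in((220,40,90),(220,50,90),(342,35,90),(284,36,109)):
    p=at('wrist0',u,v,z)[:2]-o;print(p@X,p@Y)
```

```text
80.31863790712774 3.051753946074779
79.44006989916384 -3.51021919637776
168.3932278264592 -1.0269640056588212
126.26784952361054 -1.0900119345121666
```

>>> arm_command:
  motion:
    - [[-0.0003, 0.001, 0], [0, 0, 0], 0.005]
    - [[0, 0.001, 0], [0, 0, 0], 0.005]
    - [[0, 0, 0], [0, 0, 0], 0.005]
  newtons: 20

```text
time_s: 15.9
tcp_pos: [542.0, 121.2, 30.6]
tool_rot: [-0.0, 0.677, 0.736, 0.001]
contact_force: [0.1, -0.0, -1.7]
opening: 14.4
```

The nose tip measures at rail x of about 80, and the knob checks at 126. Contact is therefore expected with the axis near x = 72. I'll move to about 64 and then feel for it.

>>> arm_command:
  motion:
    - [[0, 0.003, 0], [0, 0, 0], 0.005]
    - [[0, 0.003, 0], [0, 0, 0], 0.005]
    - [[0, 0.003, 0], [0, 0, 0], 0.005]
    - [[0, 0.003, 0], [0, 0, 0], 0.005]
    - [[0, 0.003, 0], [0, 0, 0], 0.005]
    - [[0, 0.003, 0], [0, 0, 0], 0.005]
    - [[0, 0.002, 0], [0, 0, 0], 0.005]
    - [[0, 0, 0], [0, 0, 0], 0.005]

```text
time_s: 16.57
tcp_pos: [562.0, 122.0, 30.5]
tool_rot: [0.0, 0.677, 0.736, 0.0]
contact_force: [0.0, -0.2, -1.0]
opening: 14.7
```

>>> arm_command:
  motion:
    - [[0, 0.001, 0], [0, 0, 0], 0.005]
    - [[0, 0.001, 0], [0, 0, 0], 0.005]
    - [[0, 0, 0], [0, 0, 0], 0.005]

```text
time_s: 16.82
tcp_pos: [563.6, 122.2, 30.5]
tool_rot: [0.0, 0.677, 0.736, 0.0]
contact_force: [-0.9, 0.1, -1.2]
opening: 14.4
```

```bash
python3 -c "
from h import *
rl()"
```

```text
16.8167 [563.6 122.2  30.5] jaw 94.74 tz [ 0.  0. -1.] F [-0.9  0.1 -1.2] op 14.4
rail 62.3 -0.2 F rail -0.9 0.2
```

>>> arm_command:
  motion:
    - [[0, 0.001, 0], [0, 0, 0], 0.005]
    - [[0, 0.001, 0], [0, 0, 0], 0.005]
    - [[0, 0.001, 0], [0, 0, 0], 0.005]
    - [[0, 0.001, 0], [0, 0, 0], 0.005]
    - [[0, 0, 0], [0, 0, 0], 0.005]

```text
time_s: 17.23
tcp_pos: [567.7, 122.5, 30.5]
tool_rot: [0.0, 0.677, 0.736, 0.0]
contact_force: [-1.0, -0.5, -1.3]
opening: 13.9
```

>>> arm_command:
  motion:
    - [[0, 0.001, 0], [0, 0, 0], 0.005]
    - [[0, 0, 0], [0, 0, 0], 0.005]
    - [[0, 0, 0], [0, 0, 0], 0.005]

```text
time_s: 17.48
tcp_pos: [568.4, 122.6, 30.4]
tool_rot: [0.0, 0.677, 0.736, 0.0]
contact_force: [0.1, 0.1, -0.6]
opening: 14.2
```

>>> arm_command:
  motion:
    - [[0, 0.001, 0], [0, 0, 0], 0.005]
    - [[0, 0, 0], [0, 0, 0], 0.005]
    - [[0, 0, 0], [0, 0, 0], 0.005]

```text
time_s: 17.73
tcp_pos: [569.5, 122.7, 30.4]
tool_rot: [0.0, 0.677, 0.736, 0.0]
contact_force: [-0.3, 0.4, -0.9]
opening: 14.2
```

>>> arm_command:
  motion:
    - [[0, 0.0008, 0], [0, 0, 0], 0.005]
    - [[0, 0, 0], [0, 0, 0], 0.005]
    - [[0, 0, 0], [0, 0, 0], 0.005]

```text
time_s: 17.98
tcp_pos: [570.2, 122.7, 30.4]
tool_rot: [0.0, 0.677, 0.736, 0.0]
contact_force: [1.0, -0.4, -1.1]
opening: 14.5
```

>>> arm_command:
  motion:
    - [[0, 0.0008, 0], [0, 0, 0], 0.005]
    - [[0, 0, 0], [0, 0, 0], 0.005]
    - [[0, 0, 0], [0, 0, 0], 0.005]

```text
time_s: 18.23
tcp_pos: [571.0, 122.8, 30.4]
tool_rot: [0.0, 0.677, 0.736, 0.0]
contact_force: [0.1, -0.6, -0.0]
opening: 14.4
```

>>> arm_command:
  motion:
    - [[0, 0.0007, 0], [0, 0, 0], 0.005]
    - [[0, 0, 0], [0, 0, 0], 0.005]
    - [[0, 0, 0], [0, 0, 0], 0.005]

```text
time_s: 18.48
tcp_pos: [571.7, 122.9, 30.5]
tool_rot: [0.0, 0.677, 0.736, 0.0]
contact_force: [0.2, 0.3, -1.0]
opening: 14.4
```

>>> arm_command:
  motion:
    - [[0, 0.0008, 0], [0, 0, 0], 0.005]
    - [[0, 0, 0], [0, 0, 0], 0.005]
    - [[0, 0, 0], [0, 0, 0], 0.005]

```text
time_s: 18.73
tcp_pos: [572.6, 122.9, 30.4]
tool_rot: [0.0, 0.677, 0.736, 0.0]
contact_force: [-0.6, 0.3, -0.8]
opening: 14.6
```

>>> arm_command:
  motion:
    - [[0, 0.0007, 0], [0, 0, 0], 0.005]
    - [[0, 0, 0], [0, 0, 0], 0.005]
    - [[0, 0, 0], [0, 0, 0], 0.005]

```text
time_s: 18.98
tcp_pos: [573.0, 123.0, 30.4]
tool_rot: [-0.0, 0.677, 0.736, -0.0]
contact_force: [-0.5, -0.3, -0.7]
opening: 14.1
```

>>> arm_command:
  motion:
    - [[0, 0.0007, 0], [0, 0, 0], 0.005]
    - [[0, 0, 0], [0, 0, 0], 0.005]
    - [[0, 0, 0], [0, 0, 0], 0.005]

```text
time_s: 19.23
tcp_pos: [573.1, 123.0, 30.3]
tool_rot: [-0.0, 0.677, 0.736, -0.001]
contact_force: [-4.1, -0.8, -0.1]
opening: 14.4
```

>>> arm_command:
  motion:
    - [[0, 0.0006, 0], [0, 0, 0], 0.005]
    - [[0, 0, 0], [0, 0, 0], 0.005]
    - [[0, 0, 0], [0, 0, 0], 0.005]

```text
time_s: 19.48
tcp_pos: [573.3, 122.9, 30.2]
tool_rot: [-0.001, 0.677, 0.736, -0.001]
contact_force: [-5.7, -0.5, 2.3]
opening: 14.3
```

Stop felt at rail x of about 72. Pressing on towards 10 N.

>>> arm_command:
  motion:
    - [[0, 0.0006, 0], [0, 0, 0], 0.005]
    - [[0, 0, 0], [0, 0, 0], 0.005]
    - [[0, 0, 0], [0, 0, 0], 0.005]
  newtons: 30

```text
time_s: 19.73
tcp_pos: [573.3, 122.9, 30.2]
tool_rot: [-0.001, 0.677, 0.736, -0.001]
contact_force: [-7.5, -0.3, 3.7]
opening: 13.9
```

```bash
python3 -c "
from h import *
rl()"
```

```text
19.7333 [573.3 122.9  30.2] jaw 94.76 tz [-0.003 -0.001 -1.   ] F [-7.5 -0.3  3.7] op 13.9
rail 72.0 -0.2 F rail -7.5 0.3
```

>>> arm_command:
  motion:
    - [[0, 0.0007, 0], [0, 0, 0], 0.005]
    - [[0, 0, 0], [0, 0, 0], 0.005]
    - [[0, 0, 0], [0, 0, 0], 0.005]

```text
time_s: 19.98
tcp_pos: [573.3, 123.0, 30.1]
tool_rot: [-0.001, 0.677, 0.736, -0.002]
contact_force: [-10.2, -0.4, 5.6]
opening: 14.2
```

>>> arm_command:
  motion:
    - [[0, 0.0003, 0], [0, 0, 0], 0.005]
    - [[0, 0, 0], [0, 0, 0], 0.005]
    - [[0, 0, 0], [0, 0, 0], 0.005]
    - [[0, 0, 0], [0, 0, 0], 0.005]

```text
time_s: 20.32
tcp_pos: [573.3, 122.9, 30.1]
tool_rot: [-0.001, 0.677, 0.736, -0.002]
contact_force: [-11.7, -1.9, 5.7]
opening: 14.4
```

>>> arm_command:
  motion:
    - [[0, -0.0012, 0], [0, 0, 0], 0.005]
    - [[0, -0.001, 0], [0, 0, 0], 0.005]
    - [[0, 0, 0], [0, 0, 0], 0.005]
    - [[0, 0, 0], [0, 0, 0], 0.005]

```text
time_s: 20.65
tcp_pos: [573.3, 123.0, 30.2]
tool_rot: [-0.0, 0.677, 0.736, -0.0]
contact_force: [-5.1, -0.1, 0.0]
opening: 13.8
```

>>> arm_command:
  motion:
    - [[0, -0.0008, 0], [0, 0, 0], 0.005]
    - [[0, 0, 0], [0, 0, 0], 0.005]
    - [[0, 0, 0], [0, 0, 0], 0.018]
    - [[0, 0, 0], [0, 0, 0], 0.025]
    - [[0, 0, 0], [0, 0, 0], 0.035]
    - [[0, 0, 0], [0, 0, 0], 0.045]
    - [[0, 0, 0], [0, 0, 0], 0.045]
    - [[0, 0, 0], [0, 0, 0], 0.045]

```text
time_s: 21.32
tcp_pos: [573.4, 123.0, 30.6]
tool_rot: [0.0, 0.677, 0.736, 0.0]
contact_force: [-0.1, 0.6, -0.1]
opening: 43.8
```

>>> arm_command:
  motion:
    - [[0, 0, -0.015], [0, 0, 0], 0.045]
    - [[0, 0, -0.02], [0, 0, 0], 0.045]
    - [[0, 0, -0.03], [0, 0, 0], 0.045]
    - [[0, 0, -0.035], [0, 0, 0], 0.045]
    - [[0, 0, -0.035], [0, 0, 0], 0.045]
    - [[0, 0, 0], [0, 0, 0], 0.045]
    - [[0, 0, 0], [0, 0, 0], 0.045]
    - [[0, 0, 0], [0, 0, 0], 0.045]

```text
time_s: 21.98
tcp_pos: [573.0, 122.7, 165.2]
tool_rot: [0.0, 0.677, 0.736, -0.0]
contact_force: [-0.1, 0.1, 0.0]
opening: 45.1
```

Run:
```python
from h import *
rl(); c=snap('wrist','w9');b=snap('scene','c9')['img'][150:250,200:320]; s=snap('side','s9')['img'][170:230,230:350]
print(proj('w9',[573.3,123,93]))
cv2.imwrite('pics/m9.png',np.hstack([c['img'][:,80:480],np.vstack([cv2.resize(b,(360,300)),cv2.resize(s,(360,120))])]))
```

```text
21.9833 [573.  122.7 165.2] jaw 94.73 tz [ 0. -0. -1.] F [-0.1  0.1  0. ] op 45.1
rail 71.7 -0.4 F rail -0.1 0.1
[279.10266787 217.38888632]
```

View pics/m9.png

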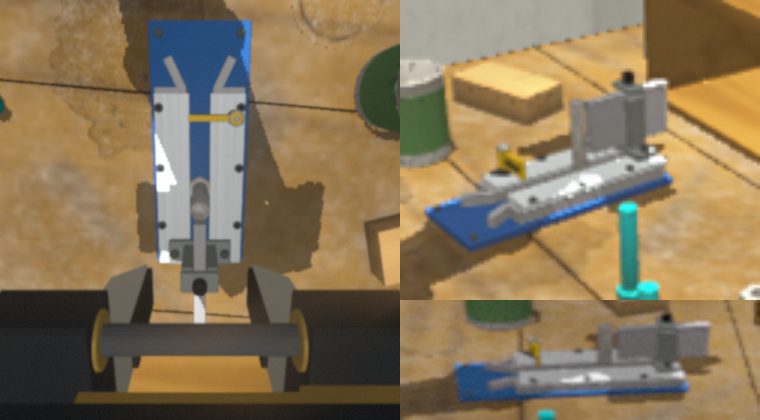

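The bolt stands upright against the nose, the gate lies straight across the slot (shut), and the arm is clear. Handing in.

```bash
python3 -c "
from bench import sign_off
print(sign_off())"
```

```text
the job is handed in; nothing more can be done
None
```

The grey bolt is standing upright in the slot behind the shut gate, pressed home against the stop, and I've handed the job in. It took about 22 s of the 72 s allowed.

- **Loading:** I set the bolt on the apron with its flats parallel to the slot and slid it in. It opened the gate against 2–3 N and passed it.
- **Pressing home:** I felt the stop at rail x ≈ 72 mm, matching the ≈72 mm I had estimated from the camera. I pressed to 10.2 N, then 11.7 N, which is the highest force I read. Then I eased off, opened the fingers and raised the arm clear.
- **Last checks:** After release the measured force was about zero. The last picture shows the bolt upright against the nose and the gate straight across the slot. The arm was clear of everything. I never touched the nut, tin or spanner, though I didn't measure where they are now.

**Problems and disagreements:**
- **Missed first grasp:** The visible fingertips sit about 40 mm short of the reported TCP, so the fingers closed above the bolt without touching it. I corrected for that and regripped.
- **Bolt position:** In the last picture the bolt's top appeared about 10 pixels (roughly 5 mm) from where I predicted it. I didn't look into it, because the bolt was visibly touching the nose.

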